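# Make up the fence kit and the fitting kit

### The job

Make up two kits from the things on the bench. The fence kit goes in the small tray: the fence stop, which has to be slid along its T-track and out at the open end before it can be lifted, and the steel hex nut, one in each bay, either way round. The fitting kit goes in the broad tray: the tape measure standing in the narrow bay and the sanding block lying flat in the wide bay; everything must sit upright on the floor of its bay, not on a rim.

Things in the scene. Friction and masses are not known exactly. Their poses are not given: they have to be found in the camera images.
- track: Bare aluminium T-track, 240 long, 43 wide, 15 high, fixed to the bench, shut at one end by a black plastic cap 8 thick and 17.5 high. Origin: middle of its underside; x points along the slot to the open end, z up. Slot opening 17 wide between two lips 4 thick (z 11 to 15); the groove under them is 33 wide and its floor lies at z 3.
- track_open (a point): Middle of the slot's open end, level with the top of the track (z 15 of the track, 120 mm along x from its origin). The bench beyond it is kept free for about 80 mm.
- fence_stop: Dark steel block on a T foot, round black knob on top; stands in the track, x along the slot. Origin: centre of the foot's underside (on the groove floor). Foot 50 (x) by 28 (y), z 0-6; stem 11 (y), z 6-14; block 50 (x) by 36 (y), z 14-39: grip across the 36; knob 22 across, z 39-49. 0.15 kg; slides freely, 2.5 mm side play. Clear of the lips when its centre is 25 mm beyond the open end.
- hex_nut: Plain steel hexagon nut, 30 mm (x) across corners, 26 mm (y) across flats, 13 high, lying flat. Origin: centre of its underside, z up. 0.03 kg.
- tape_measure: Yellow and black tape measure standing on its edge, 35 (x) by 84 (y) by 69 (z) mm. Origin: centre of the underside of that outline. Case 30 thick (x), from y -26 to 42, up to z 64; button on top from y -20 to -3, 12 thick (x); the end hook sticks out low at y -42. Grip across the 30 mm case, near y 10. 0.26 kg.
- sanding_block: Brown cork-like sanding block, 60 (x) by 100 (y) by 31 (z) mm, lying flat. Origin: centre of its underside. 0.06 kg. (A longer, striped wooden offcut on the right of the bench is not it.)
- small_tray: Smaller shallow tray with a grey floor and bare aluminium rims, 153 (x) by 78 (y) mm, fixed. Origin: centre of its underside; floor top at z 3, rims and divider 3 thick up to z 8. Two equal square bays, 72 by 72 inside, centred at x = +37.5 and x = -37.5 mm, y = 0.
- broad_tray: Larger shallow tray with a grey floor and bare aluminium rims, 154 (x) by 127 (y) mm, fixed. Origin: centre of its underside; floor top at z 3, rims and divider 3 thick up to z 8. Narrow bay 60 (x) by 121 (y) inside, centred at x = -44 mm, y = 0; wide bay 85 (x) by 121 (y) inside, centred at x = +31.5 mm, y = 0. Things lie in it with their long side along the tray's y.

How it is judged:
At the end, for the whole second after the job is handed in: Nut (within 24 mm of a bay's middle) and stop (22 mm) one in each bay of the small tray; tape measure in the broad tray's narrow bay (18 mm across, 20 along), block in its wide bay (16, 15); undersides under 6.5 mm (block 7.5) above the tray's, tilt under 0.12 rad, released, at rest (x of tape_measure in the frame of broad_tray between -0.062 and -0.026 m and y of tape_measure in the frame of broad_tray between -0.02 and 0.02 m and z of tape_measure in the frame of broad_tray below 0.0065 m and x of sanding_block in the frame of broad_tray between 0.0155 and 0.0475 m and y of sanding_block in the frame of broad_tray between -0.015 and 0.015 m and z of sanding_block in the frame of broad_tray below 0.0075 m and ((x of hex_nut in the frame of small_tray between 0.0135 and 0.0615 m and y of hex_nut in the frame of small_tray between -0.024 and 0.024 m and z of each of hex_nut, fence_stop in the frame of small_tray below 0.0065 m and x of fence_stop in the frame of small_tray between -0.0595 and -0.0155 m and y of fence_stop in the frame of small_tray between -0.022 and 0.022 m) or (x of hex_nut in the frame of small_tray between -0.0615 and -0.0135 m and y of hex_nut in the frame of small_tray between -0.024 and 0.024 m and z of each of hex_nut, fence_stop in the frame of small_tray below 0.0065 m and x of fence_stop in the frame of small_tray between 0.0155 and 0.0595 m and y of fence_stop in the frame of small_tray between -0.022 and 0.022 m)) and angle between each of fence_stop, hex_nut, tape_measure, sanding_block's own z axis and vertical below 0.12 rad and linear speed of each of fence_stop, hex_nut, tape_measure, sanding_block below 0.02 m/s); the robot touches nothing.
It also fails if it takes over 115 s, if anything falls off the work surface, if the arm or the gripper's body presses on something with over 40 N, if the wrist force passes 120 N, or if a joint passes its speed limit or range.

### The arm

A 6-joint arm with a two-finger parallel gripper is mounted at the origin on the work surface; the furniture and walls round the work are solid. World frame = base frame: x ahead of the robot, y to its left, z up, the work surface at z = 0. Lengths are in m, angles in rad, forces in N, time in s.
With the tool pointing down it reaches from about 0.35 to 0.875 m from the base axis. Payload 4.2 kg.
Tool frame: the origin (TCP) lies midway between the tips of the shut fingers; the grasp point (between the pads) lies 19 mm behind it; z points along the fingers, y is the line along which they close (so a half turn about z gives the same grasp; the last joint's range is limited). The gripper opens to 87 mm and grips with 3 to 60 N. Pads are 19 mm wide; open, the fingers measure 117 mm over their backs; the gripper's body (75 mm by 190 mm) begins 51 mm behind the grasp point.
Start: joints at [1.425, 0.385, 0.008, 0, -1.194, -0.259], TCP at [0.246, 0.574, 0.223] pointing down, gripper open.
Joint ranges: [-3.14, 3.14], [-1.21, 2.06], [-1.07, 1.41], [-3.16, 2.05], [-2.99, -0.16], [-3.1, 3.1]. Speed limits (rad/s): [2.79, 2.79, 3.14, 3.14, 3.14, 3.14].

### API

Orientations are given as a rotation vector (axis times angle).
In Python, from plant import r gives the robot as it stands. The module is installed in compiled form; this text tells all that it offers.
- The arm moves only by the tool servo_tool, never from a script. Its argument "moves" is text: rows parted by semicolons, each of 5 numbers parted by spaces: the closure, from -1 (fully open) to 1 (shut), then the shift along the tool's x, y, z in units of 50 cm (1.0 is 50 cm), then the turn about the tool's z in units of pi/4 rad (1.0 is pi/4 rad). A call has 1 to 8 rows; each row is the pose to reach, as a shift and turn from the pose commanded when the call began, along the tool's axes at that moment; what a row does not reach only later rows make up. A row lasts 1/10 s, in which the tool goes at most 50 mm and 8.59 degrees, less where a joint would pass 70% of its speed; a pose out of reach is approached as far as the arm can. A call with a number of a shift or a turn outside -1 to 1 is refused whole. A call with a gripper value outside its range is refused whole. The fingers move at their own pace and stop on an object; "grip_force" is the grip in N (left out, the last holds). Time passes only in rows, so rows that repeat a pose let the fingers close. It gives the time, the measured TCP pose, the force, the opening and the grip force at its end, in the units of the state.
- r.sense(): the state, without advancing time (a new reading comes with each control period).
- r.read_camera(name): name is "scene" or "top"; returns the picture (480x640x3 uint8, red, green, blue); there is no depth.
- r.camera_params(name): a dict with "fx", "fy", "cx", "cy" (pixels), "k1" (the pictures are not rectified: a ray, as slopes to the right and down, at radius r is drawn at 1 + k1 r^2 times it, then the intrinsics apply), "T" (4x4, takes a point from camera to world coordinates). Camera axes: x right, y down, z forward; pixel columns grow to the right and rows downward; lengths in m; the calibration is good to about 2 mm. A picture is of the moment at which its call begins. camera_params takes no time and is no camera call.
- r.finish_job(): hands the job in; it is judged then, once.
Trained networks look in the newest picture that a camera, given by its name, has taken for a name from the list of things; names that differ only in an ending like _2 or _b are one class to them, and where a whole thing is asked for, a point or a joint stands for the part that bears it (a point fixed in the world has none). Each returns a list of dicts, best first, with "confidence" (0 to 1); they miss things now and then, are a little off and sometimes report something else, mostly with a low value. They report only what shows in the picture. A call takes as long as a camera call.
- r.find_in(camera, query): "extent" ([centre column, centre row, width, height] in pixels, round what is visible of it).
- r.masks_of(camera, query): "region" (480x640 bool, what is visible of it) and "extent" ([centre column, centre row, width, height] in pixels, round what is visible of it).
- r.spot_point(camera, query): "pixel" ([row, column] in pixels: a listed point, or the origin of a listed thing).
The state is a dict: "time_s": time; "joint_pos": joint angles; "qd": joint speeds; "tau": joint torques, N m; "eef_pos": TCP position; "eef_rot": TCP orientation; "ft_force": force on the tool from outside, world axes, zero at the start; "ft_torque": the same for the moment, N m; "finger_gap": finger opening in m; "grip_force": force on a finger pad.
Only numpy, scipy, OpenCV 4.12 (cv2) and the standard library are available. Lean on these libraries where they do the work, as an engineer would, in place of code of your own. Each camera call takes 0.05 s, during which the arm holds its last target. There are 200 camera calls.

## Working session

There is one attempt and no reset: what is moved stays moved. The work goes in short steps, Python scripts to look and compute and a tool call to move; the robot and the scene stay as the last step left them, time stands still between calls to the robot, and variables do not carry over. Pictures are saved under pics/ and viewed, at most 14 in all, crops included, and the job is handed in when it is done.

Besides the shell and the picture viewer there is one more tool, called after ">>>" as a command line: name --argument value ..., lists and objects as JSON in quotes. servo_tool: Moves the arm, as the interface text tells. Its arguments: {"type":"object","properties":{"moves":{"type":"string"},"grip_force":{"type":"number"}},"required":["moves"]}

```bash
mkdir -p pics; cat > h.py <<'E'
import numpy as np, cv2
from plant import r
from scipy.spatial.transform import Rotation as R
def pix2w(cam,u,v,z):
    p=r.camera_params(cam); x=(u-p['cx'])/p['fx']; y=(v-p['cy'])/p['fy']
    rd=np.hypot(x,y); s=rd
    for _ in range(20): s=rd/(1+p['k1']*s*s)
    f=s/rd if rd>0 else 1
    T=np.array(p['T']); d=T[:3,:3]@np.array([x*f,y*f,1]); o=T[:3,3]
    return o+d*(z-o[2])/d[2]
def save(cam,name):
    im=np.array(r.read_camera(cam)); cv2.imwrite('pics/'+name,im[:,:,::-1]); return im
def rect(cam,q,z):
    """min-area rectangle of the mask, mapped onto the plane z"""
    m=r.masks_of(cam,q); out=[]
    for d in m[:2]:
        c,_=cv2.findContours(d['region'].astype(np.uint8),0,1)
        c=max(c,key=cv2.contourArea)[:,0]
        w=np.array([pix2w(cam,u,v,z)[:2] for u,v in c])
        (cx,cy),(a,b),t=cv2.minAreaRect((w*1000).astype(np.float32))
        out.append((round(d['confidence'],2),np.round(d['extent']),'c',round(cx,1),round(cy,1),'size',round(a,1),round(b,1),'ang',round(t,1)))
    return out
E
python3 - <<'E'
from h import *
s=r.sense(); print(s)
for c in ['top','scene']:
    save(c,c+'0.png'); p=r.camera_params(c); print(c,p['fx'],p['k1'],np.round(p['T'],3).tolist())
H=dict(track=.015,fence_stop=.042,hex_nut=.013,tape_measure=.064,sanding_block=.031,small_tray=.008,broad_tray=.008)
for q,z in H.items():
    print(q,*rect('top',q,z),sep='\n  ')
    sp=r.spot_point('top',q); print('   spot',[(round(d['confidence'],2),np.round(d['pixel'],1),np.round(pix2w('top',d['pixel'][1],d['pixel'][0],0)[:2]*1000,1)) for d in sp[:2]])
print([(d['confidence'],pix2w('top',d['pixel'][1],d['pixel'][0],.015)) for d in r.spot_point('top','track_open')])
E
```

```text
{'time_s': 0.0, 'joint_pos': array([ 1.42456799e+00,  3.85560005e-01,  6.62249062e-03, -5.07690410e-04,
       -1.19401543e+00, -2.58594550e-01]), 'qd': array([ 0.00197703, -0.00039423,  0.00127679, -0.00104919,  0.00064163,
       -0.00117828]), 'tau': array([-1.50693926e-03, -3.90664351e+01,  1.87399668e+01,  4.21975538e+00,
        1.09705448e-02, -1.92356288e-04]), 'eef_pos': array([0.24590533, 0.57392717, 0.22145494]), 'eef_rot': array([ 3.07526155e+00, -6.31410855e-01, -5.49444298e-04]), 'ft_force': array([ 0.05039692, -0.66550357, -0.53480956]), 'ft_torque': array([ 0.01243588, -0.0003952 ,  0.03944679]), 'grip_force': 0.0, 'finger_gap': 0.08686854353079546}
top 445.34920138398974 -0.09081966468228639 [[-0.02, -0.996, 0.084, 0.466], [-1.0, 0.021, 0.012, 0.033], [-0.014, -0.084, -0.996, 1.109], [0.0, 0.0, 0.0, 1.0]]
scene 553.1831563502571 0.014008377049463859 [[0.782, -0.467, 0.413, 0.123], [-0.623, -0.566, 0.54, -0.536], [-0.019, -0.68, -0.733, 0.823], [0.0, 0.0, 0.0, 1.0]]
track
  (0.85, array([399., 218.,  99.,  22.]), 'c', 634.5, -162.7, 'size', 249.4, 45.6, 'ang', 87.4)
 
[... 545 characters left out ...]
.8, 'ang', 10.0)
   spot [(0.61, array([294.8, 355.3]), array([442. , -51.7])), (0.17, array([226.4, 211.7]), array([621. , 306.3]))]
sanding_block
  (0.76, array([272., 224.,  44.,  37.]), 'c', 625.5, 147.3, 'size', 63.0, 99.1, 'ang', 22.7)
   spot [(0.57, array([222.5, 273.3]), array([627.2, 149.6]))]
small_tray
  (0.78, array([436., 288.,  41.,  67.]), 'c', 454.9, -250.9, 'size', 152.4, 79.3, 'ang', 6.1)
   spot [(0.64, array([287.3, 432.9]), array([ 456.2, -245.7]))]
broad_tray
  (0.84, array([201., 295.,  55.,  69.]), 'c', 449.4, 338.5, 'size', 158.1, 128.8, 'ang', 4.6)
   spot [(0.7, array([293.1, 199.8]), array([453.3, 336.8]))]
[(0.68, array([ 0.64173463, -0.03833497,  0.015     ]))]
```

View pics/top0.png

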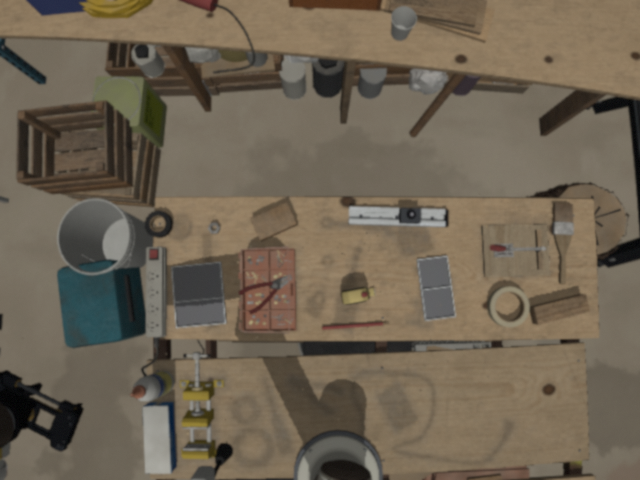

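View pics/scene0.png

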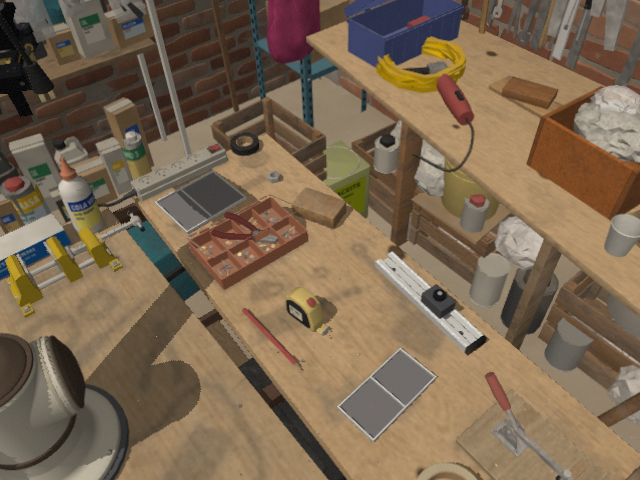

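```bash
cat > m.py <<'E'
from h import *
def mosaic(name,items):
    im={c:np.array(r.read_camera(c))[:,:,::-1] for c in {i[0] for i in items}}
    t=[cv2.resize(im[c][v-h:v+h,u-int(h*4/3):u+int(h*4/3)],(400,300),interpolation=cv2.INTER_CUBIC) for c,u,v,h in items]
    while len(t)<4: t.append(np.zeros((300,400,3),np.uint8))
    cv2.imwrite('pics/'+name,np.vstack([np.hstack(t[:2]),np.hstack(t[2:])]))
E
python3 - <<'E'
from m import *
mosaic('c1.png',[('top',200,295,42),('top',400,216,42),('top',365,293,30),('top',245,222,42)])
def proj(cam,P):
    p=r.camera_params(cam);q=np.linalg.inv(p['T'])@np.append(P,1);x,y=q[:2]/q[2];f=1+p['k1']*(x*x+y*y)
    return p['fx']*x*f+p['cx'],p['fy']*y*f+p['cy']
H=dict(track=0,fence_stop=.003,hex_nut=0,tape_measure=0,sanding_block=0,small_tray=0,broad_tray=0,track_open=.015)
for q,z in H.items():
    print(q,[(round(d['confidence'],2),np.round(d['pixel'],1),np.round(pix2w('scene',d['pixel'][1],d['pixel'][0],z)[:2]*1000,1)) for d in r.spot_point('scene',q)[:2]])
for q,z in dict(hex_nut=.013,small_tray=.008,broad_tray=.008).items(): print(q,rect('scene',q,z))
E
```

```text
track [(0.64, array([299.2, 426.8]), array([ 638.8, -161.4])), (0.58, array([320. , 311.8]), array([446.7, -63.8]))]
fence_stop [(0.64, array([305.1, 432.7]), array([ 635.6, -178.9]))]
hex_nut [(0.49, array([178.8, 277.5]), array([622. , 292.1]))]
tape_measure [(0.75, array([321.1, 306.4]), array([437.8, -59.6])), (0.57, array([180.4, 273.3]), array([611.5, 293.7]))]
sanding_block [(0.86, array([212.8, 317. ]), array([623.1, 147.5])), (0.39, array([390.9, 383.8]), array([ 452.7, -247.2]))]
small_tray [(0.81, array([394.6, 384.7]), array([ 449.5, -252.9]))]
broad_tray [(0.86, array([199.2, 201.5]), array([454. , 343.2]))]
track_open [(0.95, array([252.2, 379.6]), array([640.4, -29.9])), (0.69, array([302.4, 425. ]), array([ 621.8, -171.3]))]
hex_nut [(0.46, array([272., 177.,  11.,  11.]), 'c', 611.0, 292.3, 'size', 39.2, 27.1, 'ang', 54.7)]
small_tray [(0.59, array([385., 395., 102.,  95.]), 'c', 453.1, -254.1, 'size', 155.6, 80.1, 'ang', 5.8)]
broad_tray [(0.56, array([200., 202.,  92.,  65.]), 'c', 448.1, 334.6, 'size', 157.4, 135.7, 'ang', 4.4)]
```

View pics/c1.png

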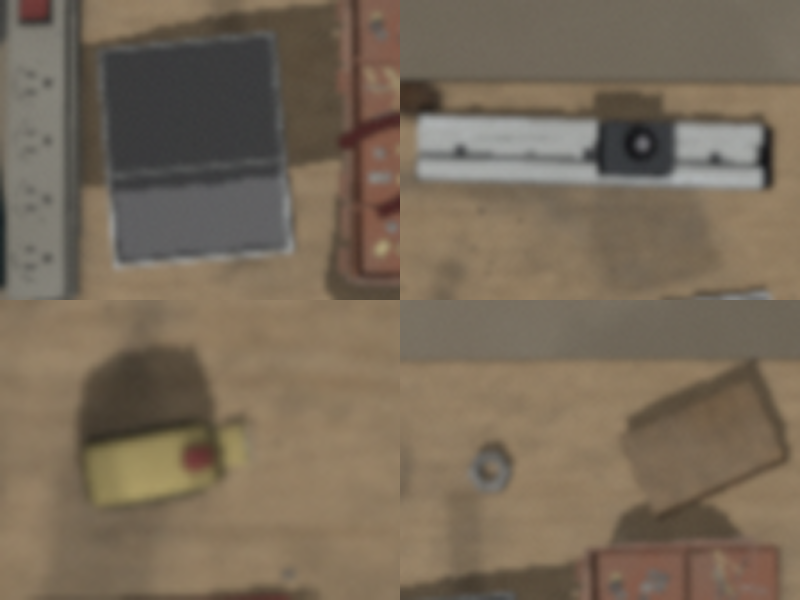

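```bash
cat > g.py <<'E'
from h import *
def yaw():
    M=R.from_rotvec(r.sense()['eef_rot']).as_matrix(); return np.degrees(np.arctan2(M[1,0],M[0,0]))
def go(x,y,z,phi,frm=None):
    """row numbers to TCP (mm) and tool yaw (deg, mod 180, nearest)"""
    s=r.sense(); p,f=(s['eef_pos']*1000,yaw()) if frm is None else (np.array(frm[:3]),frm[3])
    d=(phi-f+90)%180-90; a=np.radians(f); D=np.array([x,y,z])-p
    print('to',(x,y,z,phi),'row:',np.round([D[0]*np.cos(a)+D[1]*np.sin(a),D[0]*np.sin(a)-D[1]*np.cos(a),-D[2]],1)/500,'turn',round(-d/45,3),'dist',round(np.linalg.norm(D)),'deg',round(d,1))
E
python3 - <<'E'
from g import *
print('nut',pix2w('top',214.5,227.1,.008)*1000,'tape case',pix2w('top',355.6,296,.064)*1000)
q=[pix2w('top',144+x/3.57,253+y/3.57,.008)[:2]*1000 for x,y in [(100,45),(273,35),(292,250),(115,265)]]
print('broad corners',np.round(q,1).tolist(),np.mean(q,0))
print('yaw',yaw()); go(619,297,120,-40)
E
```

```text
nut [617.92772484 297.22082242   8.        ] tape case [440.57045368 -47.41011486  64.        ]
broad corners [[523.2, 405.5], [527.8, 282.2], [378.6, 269.8], [369.6, 394.7]] [449.81639646 338.0508146 ]
yaw -23.193091489655405
to (619, 297, 120, -40) row: [0.904  0.2164 0.205 ] turn 0.373 dist 476 deg -16.8
```

>>> servo_tool --moves "-1 0.903 0.218 0.2 0;-1 0.903 0.218 0.2 0;-1 0.903 0.218 0.2 0;-1 0.903 0.218 0.2 0;-1 0.903 0.218 0.2 0;-1 0.903 0.218 0.2 0;-1 0.903 0.218 0.2 0;-1 0.903 0.218 0.2 0" --grip_force 15

```text
time_s: 2.25
eef_pos: [0.5609, 0.3391, 0.1381]
eef_rot: [-3.077, 0.631, -0.001]
ft_force: [0.4, 0.8, 0.1]
finger_gap: 0.0868
grip_force: 0.0
```

```bash
python3 - <<'E'
from g import *
go(618,296,60,-23.2);go(618,296,4,-23.2)
E
```

```text
to (618, 296, 60, -23.2) row: [0.139  0.0344 0.1562] turn 0.0 dist 106 deg -0.0
to (618, 296, 4, -23.2) row: [0.139  0.0344 0.2682] turn 0.0 dist 152 deg -0.0
```

>>> servo_tool --moves "-0.4 0.139 0.034 0.1 0;-0.4 0.139 0.034 0.156 0;-0.4 0.139 0.034 0.156 0;-0.4 0.139 0.034 0.156 0"

```text
time_s: 2.65
eef_pos: [0.6162, 0.296, 0.0581]
eef_rot: [3.074, -0.633, -0.004]
ft_force: [-1.0, -0.3, 0.8]
finger_gap: 0.0648
grip_force: 0.0
```

```bash
python3 - <<'E'
from m import *
from g import *
mosaic('c2.png',[('top',214,227,30),('scene',274,175,36)])
s=r.sense();print(s['eef_pos'],s['finger_gap'])
go(618,296,4,-23.2)
E
```

```text
[0.61702142 0.29865144 0.06191814] 0.06236649902608518
to (618, 296, 4, -23.2) row: [0.0038 0.0042 0.1158] turn 0.002 dist 58 deg -0.1
```

View pics/c2.png

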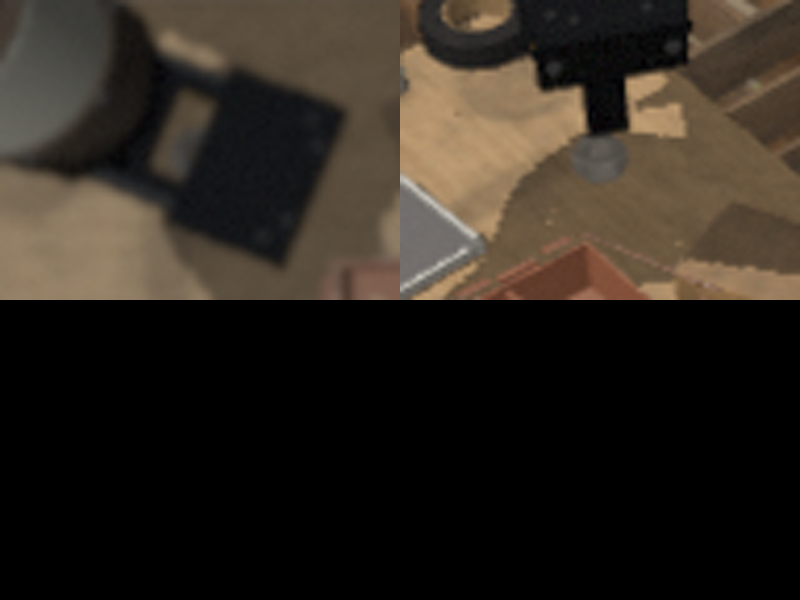

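>>> servo_tool --moves "-0.4 0.004 0 0.06 0;-0.4 0.004 0 0.1 0;-0.4 0.004 0 0.115 0;-0.4 0.004 0 0.115 0;-0.4 0.004 0 0.115 0;0.9 0.004 0 0.115 0;0.9 0.004 0 0.115 0;0.9 0.004 0 0.115 0"

```text
time_s: 3.55
eef_pos: [0.6187, 0.2969, 0.0037]
eef_rot: [-3.076, 0.631, -0.001]
ft_force: [0.1, 0.7, 0.6]
finger_gap: 0.0447
grip_force: 0.0
```

>>> servo_tool --moves "0.9 0 0 0 0;0.9 0 0 0 0;0.9 0 0 0 0;0.9 0 0 0 0"

```text
time_s: 3.95
eef_pos: [0.6185, 0.2966, 0.0029]
eef_rot: [3.077, -0.632, 0.0]
ft_force: [-0.2, 0.3, 0.9]
finger_gap: 0.0263
grip_force: 15.0
```

>>> servo_tool --moves "0.9 0 0 -0.1 0;0.9 0 0 -0.2 0;0.9 0 0.04 -0.28 0;0.9 0.02 0.6 -0.3 0;0.9 0.02 0.6 -0.3 0;0.9 0.02 0.6 -0.3 0;0.9 0.03 0.6 -0.3 0;0.9 0.03 0.6 -0.3 0"

```text
time_s: 4.75
eef_pos: [0.5228, 0.0423, 0.152]
eef_rot: [-3.078, 0.631, -0.0]
ft_force: [1.0, -0.7, -0.2]
finger_gap: 0.0259
grip_force: 15.0
```

>>> servo_tool --moves "0.9 0.03 0.7 0 0;0.9 0.03 0.7 0 0;0.9 0.03 0.7 0 0;0.9 0.03 0.7 0 0;0.9 0.03 0.7 0 0;0.9 0.03 0.7 0 0;0.9 0.03 0.7 0 0;0.9 0.03 0.7 0 0"

```text
time_s: 5.55
eef_pos: [0.3974, -0.2878, 0.1516]
eef_rot: [3.075, -0.643, -0.001]
ft_force: [-0.8, 1.0, -0.7]
finger_gap: 0.0261
grip_force: 15.0
```

```bash
python3 - <<'E'
from g import *
s=r.sense();print(s['eef_pos'],s['finger_gap'],yaw(),np.degrees(s['joint_pos']))
go(416.5,-255,50,-23.2);go(416.5,-255,6.5,-23.2)
E
```

```text
[ 0.39743016 -0.2877501   0.15162502] 0.026122473019376913 -23.636799822877766 [-1.68819215e+01  1.29478465e+01 -2.39289991e+01  3.17213657e-02
 -5.31550278e+01  8.32261001e+01]
to (416.5, -255, 50, -23.2) row: [ 0.0086 -0.0752  0.2032] turn -0.01 dist 108 deg 0.4
to (416.5, -255, 6.5, -23.2) row: [ 0.0086 -0.0752  0.2902] turn -0.01 dist 150 deg 0.4
```

>>> servo_tool --moves "0.9 0.0086 -0.075 0.1 0;0.9 0.0086 -0.075 0.2 0;0.9 0.0086 -0.075 0.26 0;0.9 0.0086 -0.075 0.28 0;0.9 0.0086 -0.075 0.288 0;0.9 0.0086 -0.075 0.2895 0;0.9 0.0086 -0.075 0.2895 0;0.9 0.0086 -0.075 0.2895 0"

```text
time_s: 6.35
eef_pos: [0.4199, -0.2513, 0.0087]
eef_rot: [3.077, -0.632, 0.006]
ft_force: [-0.0, -0.1, 0.3]
finger_gap: 0.0262
grip_force: 15.0
```

>>> servo_tool --moves "0.1 0 0 0 0;0.1 0 0 0 0;0.1 0 0 0 0;0.1 0 0 -0.05 0;0 0 0 -0.15 0;-0.5 0 0 -0.25 0;-0.5 0 0 -0.25 0;-0.5 0 0 -0.25 0"

```text
time_s: 7.15
eef_pos: [0.4192, -0.2509, 0.1333]
eef_rot: [-3.077, 0.632, -0.005]
ft_force: [0.2, 0.4, 0.2]
finger_gap: 0.0594
grip_force: 0.0
```

```bash
python3 - <<'E'
from g import *
s=r.sense();print(s['eef_pos'],s['finger_gap'],yaw())
go(634.5,-183.5,140,-92.5)
E
```

```text
[ 0.41915623 -0.25090791  0.13331761] 0.05937506500949833 -23.21291245112624
to (634.5, -183.5, 140, -92.5) row: [ 0.3426 -0.2936 -0.0134] turn 1.54 dist 226 deg -69.3
```

>>> servo_tool --moves "-0.7 0.3426 -0.2936 -0.02 1;-0.7 0.3426 -0.2936 -0.02 1;-0.7 0.3426 -0.2936 -0.02 1;-0.7 0.3426 -0.2936 -0.02 1;-0.7 0.3426 -0.2936 -0.02 1;-0.7 0.3426 -0.2936 -0.02 1"

```text
time_s: 7.75
eef_pos: [0.6361, -0.1818, 0.1383]
eef_rot: [2.599, -1.762, -0.005]
ft_force: [-0.1, -0.5, -0.3]
finger_gap: 0.0738
grip_force: 0.0
```

>>> servo_tool --moves "-0.7 0 0 0 0.54;-0.7 0 0 0 0.54;-0.7 0 0 0 0.54;-0.7 0 0 0 0.54;-0.7 0 0 0 0.54"

```text
time_s: 8.25
eef_pos: [0.6332, -0.1834, 0.1402]
eef_rot: [2.174, -2.265, -0.004]
ft_force: [-0.3, -1.0, 1.1]
finger_gap: 0.0738
grip_force: 0.0
```

```bash
python3 - <<'E'
from g import *
from m import mosaic
mosaic('c3.png',[('top',436,288,42),('top',408,216,42),('scene',385,395,60),('scene',437,300,60)])
s=r.sense();print(s['eef_pos'],s['finger_gap'],yaw())
go(634.5,-183.5,60,-92.5)
go(634.5,-183.5,18,-92.5)
print(r.find_in('scene','hex_nut')[:2],rect('scene','fence_stop',.03))
E
```

```text
[ 0.63350279 -0.1834136   0.14100928] 0.0738910397573438 -92.39926548040373
to (634.5, -183.5, 60, -92.5) row: [ 0.    -0.002  0.162] turn 0.002 dist 81 deg -0.1
to (634.5, -183.5, 18, -92.5) row: [ 0.    -0.002  0.246] turn 0.002 dist 123 deg -0.1
[{'extent': [367.0, 404.1, 11.7, 17.8], 'confidence': 0.67}] [(0.89, array([441., 301.,  37.,  36.]), 'c', 632.4, -192.3, 'size', 68.0, 49.3, 'ang', 85.7)]
```

View pics/c3.png

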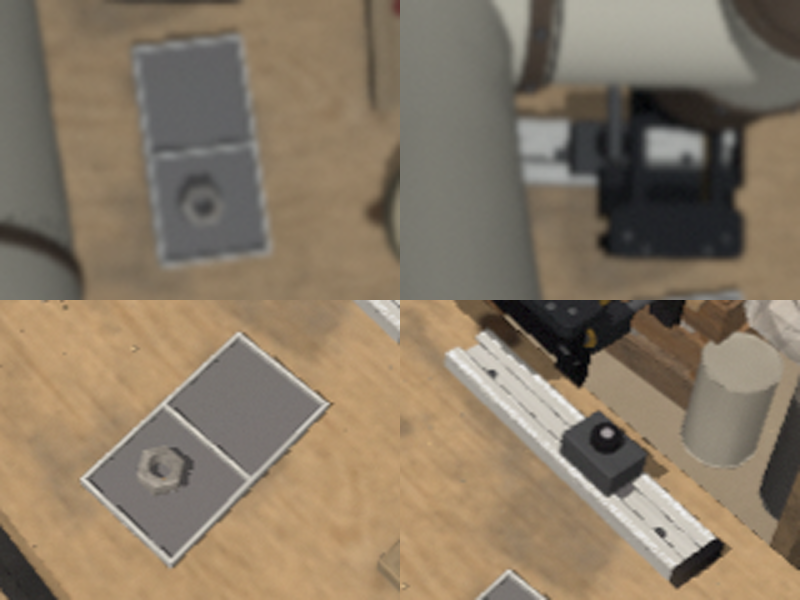

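```bash
python3 - <<'E'
from g import *
print(pix2w('scene',439.8,293.8,.052))
print(pix2w('top',410.6,214.5,.052))
E
```

```text
[ 0.63201358 -0.19115877  0.052     ]
[ 0.63202312 -0.18594808  0.052     ]
```

>>> servo_tool --moves "-0.7 0 -0.002 0.09 0;-0.7 0 -0.002 0.16 0;-0.7 0 -0.002 0.21 0;-0.7 0 -0.002 0.235 0;-0.7 0 -0.002 0.244 0;-0.7 0 -0.002 0.244 0;-0.7 0 -0.002 0.244 0"

```text
time_s: 9.15
eef_pos: [0.6361, -0.1836, 0.0217]
eef_rot: [-2.172, 2.267, -0.004]
ft_force: [0.4, 0.1, 0.5]
finger_gap: 0.0741
grip_force: 0.0
```

>>> servo_tool --moves "-0.7 0.008 0 0.002 0;-0.7 0.008 0 0.002 0;0.7 0.008 0 0.002 0;0.7 0.008 0 0.002 0;0.7 0.008 0 0.002 0;0.7 0.008 0 0.002 0;0.7 0.008 0 0.002 0;0.7 0.008 0 0.002 0" --grip_force 20

```text
time_s: 9.95
eef_pos: [0.6345, -0.1874, 0.019]
eef_rot: [2.172, -2.269, -0.001]
ft_force: [0.6, 0.7, -0.2]
finger_gap: 0.036
grip_force: 20.0
```

>>> servo_tool --moves "0.7 0 0 0 0;0.7 0 0 0 0"

```text
time_s: 10.15
eef_pos: [0.6345, -0.1875, 0.019]
eef_rot: [2.172, -2.269, -0.001]
ft_force: [0.3, 0.6, 1.5]
finger_gap: 0.036
grip_force: 20.0
```

>>> servo_tool --moves "0.7 -0.03 0 0 0;0.7 -0.06 0 0 0;0.7 -0.09 0 0 0;0.7 -0.12 0 0 0;0.7 -0.12 0 0 0"

```text
time_s: 10.65
eef_pos: [0.6376, -0.1246, 0.019]
eef_rot: [-2.176, 2.266, 0.001]
ft_force: [0.1, 0.9, -0.8]
finger_gap: 0.0357
grip_force: 20.0
```

>>> servo_tool --moves "0.7 -0.03 0 0 0;0.7 -0.06 0 0 0;0.7 -0.09 0 0 0;0.7 -0.12 0 0 0;0.7 -0.12 0 0 0"

```text
time_s: 11.15
eef_pos: [0.6402, -0.0651, 0.019]
eef_rot: [-2.175, 2.266, 0.0]
ft_force: [-0.4, -0.9, -1.1]
finger_gap: 0.0358
grip_force: 20.0
```

>>> servo_tool --moves "0.7 -0.03 0 0 0;0.7 -0.06 0 0 0;0.7 -0.09 0 0 0;0.7 -0.12 0 0 0;0.7 -0.144 0 0 0;0.7 -0.144 0 0 0"

```text
time_s: 11.75
eef_pos: [0.6432, 0.0064, 0.0189]
eef_rot: [-2.175, 2.267, 0.0]
ft_force: [-0.8, 0.5, -1.1]
finger_gap: 0.0358
grip_force: 20.0
```

```bash
python3 - <<'E'
from g import *
from m import mosaic
mosaic('c4.png',[('scene',390,255,60),('top',350,216,42)])
E
```

```text
(no output)
```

View pics/c4.png

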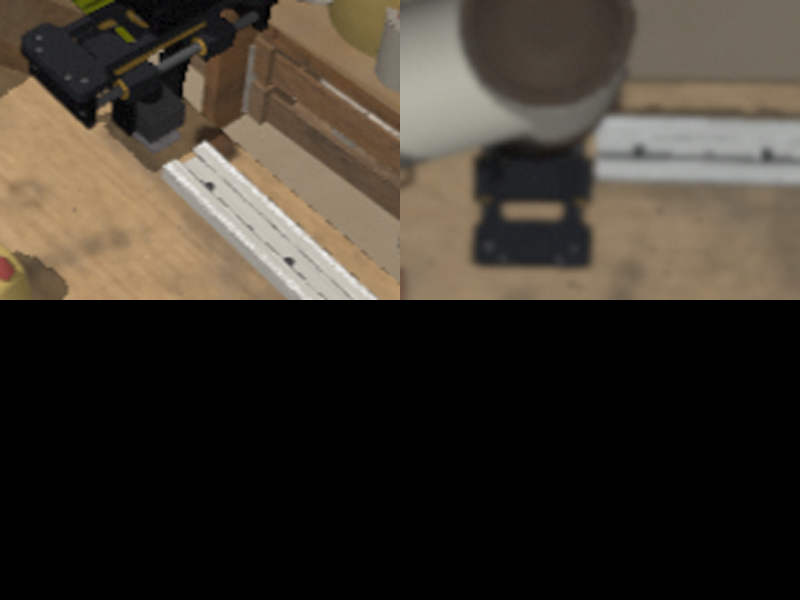

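>>> servo_tool --moves "0.7 0 0 -0.02 0;0.7 0 0 -0.06 0;0.7 0 0 -0.16 0;0.7 0 0 -0.2 0;0.7 0 0 -0.2 0"

```text
time_s: 12.35
eef_pos: [0.6459, 0.0039, 0.1245]
eef_rot: [-2.166, 2.264, -0.009]
ft_force: [-0.7, 0.4, -2.3]
finger_gap: 0.0357
grip_force: 20.0
```

>>> servo_tool --moves "0.7 0.519 0.283 0 -0.19;0.7 0.519 0.283 0 -0.19;0.7 0.519 0.283 0 -0.19;0.7 0.519 0.283 0 -0.19;0.7 0.519 0.283 0 -0.19;0.7 0.519 0.283 0 -0.19;0.7 0.519 0.283 0 -0.19;0.7 0.519 0.283 0 -0.19"

```text
time_s: 13.15
eef_pos: [0.4889, -0.25, 0.1184]
eef_rot: [2.332, -2.105, -0.002]
ft_force: [1.0, -0.3, -2.0]
finger_gap: 0.0358
grip_force: 20.0
```

```bash
python3 - <<'E'
from g import *
s=r.sense();print(s['eef_pos'],s['finger_gap'],yaw(),s['ft_force'])
go(491,-247,60,-84)
go(491,-247,19.5,-84)
E
```

```text
[ 0.4888987  -0.24998189  0.11839272] 0.03577068922839763 -84.14106210375915 [ 0.96955798 -0.34490462 -2.00709945]
to (491, -247, 60, -84) row: [-0.0056 -0.0048  0.1168] turn -0.003 dist 59 deg 0.1
to (491, -247, 19.5, -84) row: [-0.0056 -0.0048  0.1978] turn -0.003 dist 99 deg 0.1
```

>>> servo_tool --moves "0.7 -0.0056 -0.0048 0.08 0;0.7 -0.0056 -0.0048 0.14 0;0.7 -0.0056 -0.0048 0.17 0;0.7 -0.0056 -0.0048 0.19 0;0.7 -0.0056 -0.0048 0.198 0;0.7 -0.0056 -0.0048 0.198 0;0.7 -0.0056 -0.0048 0.198 0"

```text
time_s: 13.85
eef_pos: [0.4935, -0.2457, 0.0208]
eef_rot: [-2.336, 2.1, -0.003]
ft_force: [-0.0, -0.5, -1.2]
finger_gap: 0.0357
grip_force: 20.0
```

```bash
python3 - <<'E'
from g import *
s=r.sense();print(s['eef_pos'],s['finger_gap'],yaw(),s['ft_force'])
E
```

```text
[ 0.49346079 -0.24569012  0.02084831] 0.03573503333958856 -83.9131175641663 [-0.00378792 -0.51367498 -1.22831412]
```

>>> servo_tool --moves "0.7 0 0 0.003 0;0.7 0 0 0.003 0;0 0 0 0.003 0;-0.2 0 0 0.003 0;-0.2 0 0 0.003 0;-0.2 0 0 -0.04 0;-0.4 0 0 -0.13 0;-0.4 0 0 -0.23 0"

```text
time_s: 14.65
eef_pos: [0.4914, -0.2456, 0.1352]
eef_rot: [2.334, -2.1, -0.005]
ft_force: [1.3, -0.9, 0.1]
finger_gap: 0.0586
grip_force: 0.0
```

```bash
python3 - <<'E'
from g import *
s=r.sense();print(s['eef_pos'],s['finger_gap'],yaw(),s['ft_force'])
go(625.5,148,150,-67.3)
print(rect('scene','small_tray',.008),rect('scene','fence_stop',.03),[np.round(pix2w('scene',d['pixel'][1],d['pixel'][0],.003)*1000) for d in r.spot_point('scene','fence_stop')])
E
```

```text
[ 0.49141388 -0.24555114  0.13518987] 0.05861784626579794 -83.94532304830985 [ 1.32119826 -0.92699988  0.10409568]
to (625.5, 148, 150, -67.3) row: [-0.7544 -0.3496 -0.0296] turn -0.37 dist 416 deg 16.6
[(0.96, array([385., 396., 106.,  94.]), 'c', 453.0, -254.2, 'size', 155.3, 81.1, 'ang', 5.8)] [(0.61, array([375., 240.,  19.,  29.]), 'c', 639.3, -11.3, 'size', 70.1, 37.8, 'ang', 42.9)] [array([650.,   8.,   3.])]
```

>>> servo_tool --moves "-0.8 -0.754 -0.35 -0.03 -0.37;-0.8 -0.754 -0.35 -0.03 -0.37;-0.8 -0.754 -0.35 -0.03 -0.37;-0.8 -0.754 -0.35 -0.03 -0.37;-0.8 -0.754 -0.35 -0.03 -0.37;-0.8 -0.754 -0.35 -0.03 -0.37;-0.8 -0.754 -0.35 -0.03 -0.37;-0.8 -0.754 -0.35 -0.03 -0.37"

```text
time_s: 15.6
eef_pos: [0.6213, 0.1345, 0.1483]
eef_rot: [2.614, -1.74, -0.002]
ft_force: [1.1, 0.0, -0.6]
finger_gap: 0.0782
grip_force: 0.0
```

```bash
python3 - <<'E'
from g import *
from m import mosaic
mosaic('c5.png',[('top',436,288,42),('top',272,222,42),('scene',385,395,60),('scene',318,210,60)])
s=r.sense();print(s['eef_pos'],s['finger_gap'],yaw())
go(625,148,60,-67.3)
go(625,148,12,-67.3)
print(rect('scene','sanding_block',.031), [np.round(pix2w('scene',d['pixel'][1],d['pixel'][0],.003)*1000) for d in r.spot_point('scene','fence_stop')])
E
```

```text
[0.62298714 0.13792394 0.1478705 ] 0.07813682013221533 -66.9575087588301
to (625, 148, 60, -67.3) row: [-0.017  -0.0116  0.1758] turn 0.008 dist 88 deg -0.3
to (625, 148, 12, -67.3) row: [-0.017  -0.0116  0.2718] turn 0.008 dist 136 deg -0.3
[(0.78, array([317., 209.,  55.,  42.]), 'c', 617.0, 133.2, 'size', 88.9, 113.2, 'ang', 24.3), (0.4, array([403., 369.,  37.,  41.]), 'c', 489.3, -249.4, 'size', 49.9, 57.0, 'ang', 9.4)] [array([ 496., -245.,    3.]), array([ 448., -251.,    3.])]
```

View pics/c5.png

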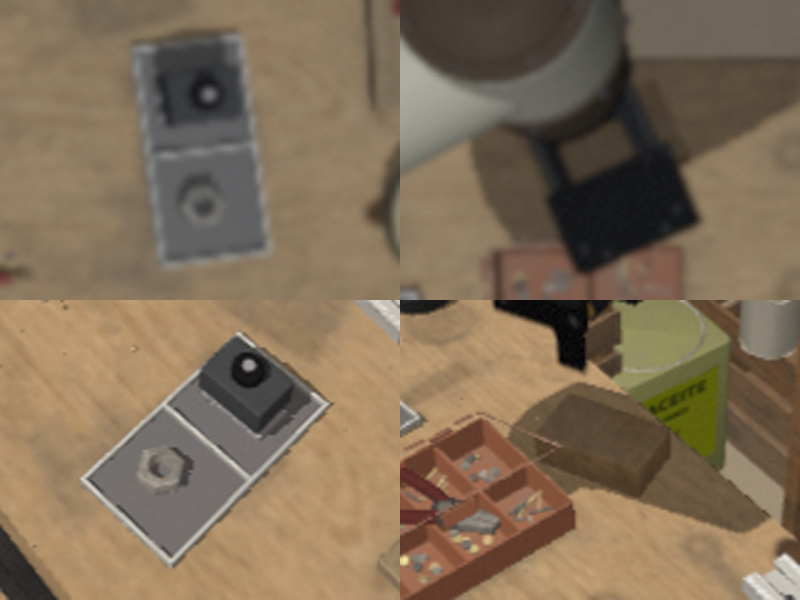

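>>> servo_tool --moves "-0.9 -0.017 -0.012 0.09 0;-0.9 -0.017 -0.012 0.16 0;-0.9 -0.017 -0.012 0.18 0;-0.9 -0.017 -0.012 0.18 0"

```text
time_s: 16.2
eef_pos: [0.6226, 0.1409, 0.0577]
eef_rot: [2.611, -1.74, -0.003]
ft_force: [0.3, -1.0, 0.6]
finger_gap: 0.0826
grip_force: 0.0
```

```bash
python3 - <<'E'
from g import *
from m import mosaic
mosaic('c6.png',[('top',272,222,30),('scene',318,205,45)])
s=r.sense();print(s['eef_pos'],s['finger_gap'],yaw())
go(625,148,12,-67.3)
E
```

```text
[0.62496584 0.14220858 0.06099393] 0.08268895361864353 -67.31665733810895
to (625, 148, 12, -67.3) row: [-0.0106 -0.0046  0.098 ] turn -0.0 dist 49 deg 0.0
```

View pics/c6.png

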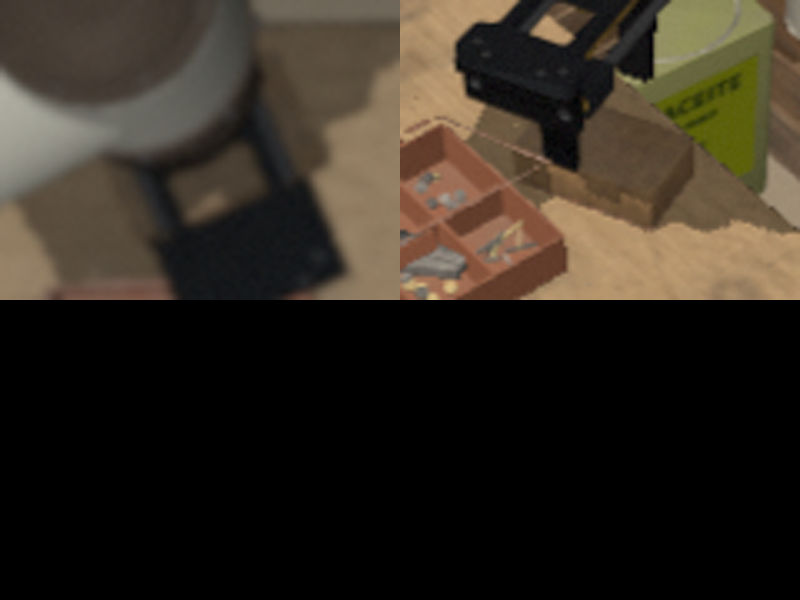

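>>> servo_tool --moves "-0.95 -0.01 -0.002 0.03 0;-0.95 -0.01 -0.002 0.05 0;-0.95 -0.01 -0.002 0.06 0;-0.95 -0.01 -0.002 0.065 0;-0.95 -0.01 -0.002 0.07 0"

```text
time_s: 16.8
eef_pos: [0.6234, 0.1477, 0.025]
eef_rot: [-2.615, 1.74, -0.001]
ft_force: [0.1, 0.6, 0.2]
finger_gap: 0.0848
grip_force: 0.0
```

Below the block's top (31 mm) with no contact; continue and grip.

>>> servo_tool --moves "-0.95 0 0 0.012 0;-0.95 0 0 0.024 0;-0.95 0 0 0.024 0;0.5 0 0 0.024 0;0.5 0 0 0.024 0;0.5 0 0 0.024 0;0.5 0 0 0.024 0;0.5 0 0 0.024 0" --grip_force 20

```text
time_s: 17.6
eef_pos: [0.6233, 0.1478, 0.0139]
eef_rot: [-2.616, 1.74, -0.001]
ft_force: [-1.0, 0.5, 7.6]
finger_gap: 0.0595
grip_force: 20.0
```

>>> servo_tool --moves "0.5 0 0 0 0;0.5 0 0 0 0;0.5 0 0 -0.05 0;0.5 0 0 -0.14 0;0.5 0 0 -0.23 0;0.5 0 0 -0.28 0;0.5 0 0 -0.28 0"

```text
time_s: 18.3
eef_pos: [0.6254, 0.1487, 0.1574]
eef_rot: [-2.609, 1.735, -0.009]
ft_force: [0.6, -0.1, -0.6]
finger_gap: 0.0596
grip_force: 20.0
```

```bash
python3 - <<'E'
from g import *
s=r.sense();print(s['eef_pos'],s['finger_gap'],yaw(),s['ft_force'],np.degrees(s['joint_pos']))
save('scene','s7.png')
c=np.array([450,338]);a=np.radians(4.8);x=np.array([np.cos(a),np.sin(a)])
p=c+31.5*x;print(p,c-44*x); go(*p,150,4.8-90)
E
```

```text
[0.62540266 0.14870512 0.15737616] 0.059551301516741234 -67.25237741525156 [ 0.61693459 -0.12110924 -0.63201942] [ 27.80023216  26.27343907  -2.57185798   0.07304162 -60.60263757
  -5.08808487]
[481.38952507 340.63585206] [406.15431419 334.31817489]
to (np.float64(481.3895250663594), np.float64(340.63585206496793), 150, -85.2) row: [-0.4648  0.114   0.0086] turn 0.398 dist 239 deg -17.9
```

View pics/s7.png

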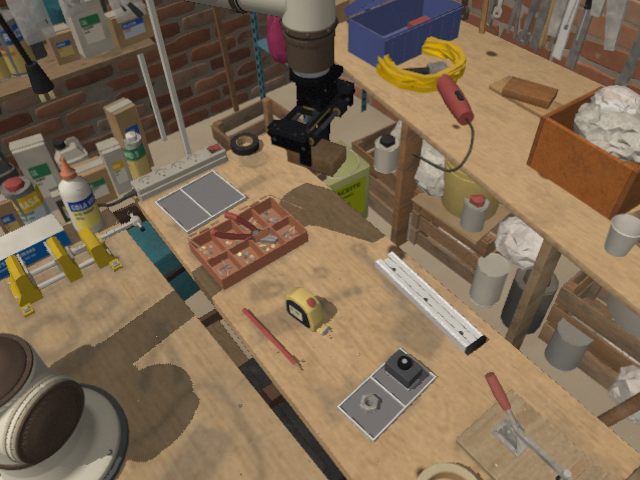

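>>> servo_tool --moves "0.5 -0.465 0.114 0 0.398;0.5 -0.465 0.114 0 0.398;0.5 -0.465 0.114 0.02 0.398;0.5 -0.465 0.114 0.05 0.398;0.5 -0.465 0.114 0.1 0.398;0.5 -0.465 0.114 0.16 0.398;0.5 -0.465 0.114 0.2 0.398;0.5 -0.465 0.114 0.2 0.398"

```text
time_s: 19.15
eef_pos: [0.4772, 0.3377, 0.0471]
eef_rot: [2.304, -2.119, -0.001]
ft_force: [-0.8, 0.4, -1.8]
finger_gap: 0.0602
grip_force: 20.0
```

```bash
python3 - <<'E'
from g import *
from m import mosaic
r.read_camera('scene')
mosaic('c8.png',[('scene',210,200,60),('top',200,290,45)])
s=r.sense();print(s['eef_pos'],s['finger_gap'],yaw(),s['ft_force'])
go(481.5,340.5,18,-85.2)
print([(np.round(d['confidence'],2),np.round(pix2w('scene',d['pixel'][1],d['pixel'][0],s['eef_pos'][2]-.0135)*1000)) for d in r.spot_point('scene','sanding_block')])
E
```

```text
[0.48099907 0.34013465 0.052523  ] 0.06011280215963468 -85.21173996876253 [-0.71458274 -0.55297742  0.31011871]
to (481.5, 340.5, 18, -85.2) row: [-0.0006 -0.001   0.069 ] turn -0.0 dist 35 deg 0.0
[(np.float64(0.71), array([474., 331.,  39.])), (np.float64(0.5), array([ 477., -256.,   39.]))]
```

View pics/c8.png

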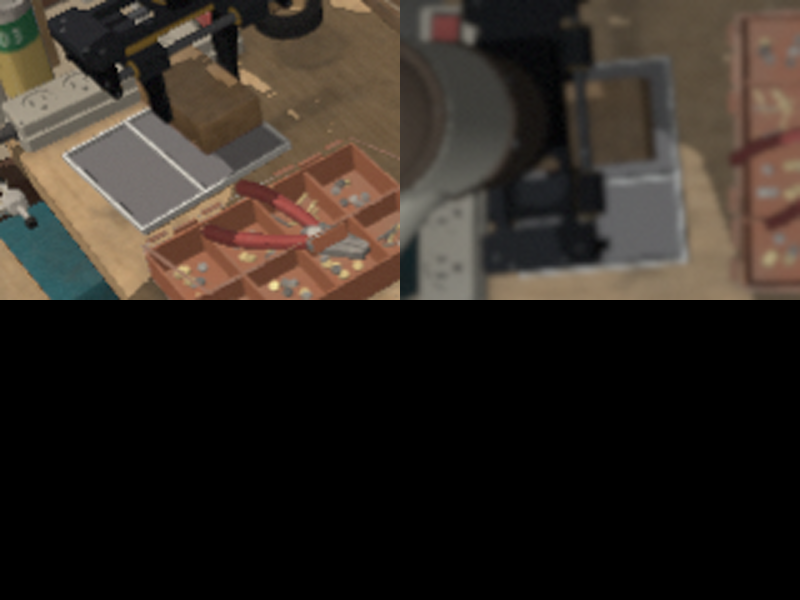

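```bash
python3 - <<'E'
from g import *
f=lambda x,y,z:np.round(pix2w('top',140+(x-400)/3.333,245+y/3.333,z)[:2]*1000,1)
print('block right edge top face',f(653,120,.070),'bottom',f(653,120,.039),'tray rim right',f(672,120,.008),'BR',f(687,262,.008),'TR',f(670,60,.008))
print('block far edge',f(620,78,.07),'near',f(620,165,.07), f(620,165,.039),'rim far',f(620,62,.008),'div',f(640,175,.008))
E
```

```text
block right edge top face [481.8 279.2] bottom [482.3 286.5] tray rim right [482.5 279.5] BR [377.2 269.1] TR [527.3 280.9]
block far edge [511.8 302.7] near [450.6 302.9] [450.1 310.9] rim far [526.6 318.8] div [442.  303.9]
```

>>> servo_tool --moves "0.5 -0.0124 -0.006 0.02 0;0.5 -0.0124 -0.006 0.04 0;0.5 -0.0124 -0.006 0.05 0;0.5 -0.0124 -0.006 0.05 0;0.5 -0.0124 -0.006 0.05 0"

```text
time_s: 19.85
eef_pos: [0.483, 0.3465, 0.0272]
eef_rot: [2.312, -2.126, 0.0]
ft_force: [0.7, 0.2, -1.0]
finger_gap: 0.06
grip_force: 20.0
```

>>> servo_tool --moves "0.5 0 0 0.01 0;0.5 0 0 0.016 0;0.5 0 0 0.019 0;0.5 0 0 0.02 0;0.5 0 0 0.02 0"

```text
time_s: 20.35
eef_pos: [0.483, 0.3466, 0.0174]
eef_rot: [2.312, -2.126, 0.0]
ft_force: [-0.0, -0.6, -1.7]
finger_gap: 0.06
grip_force: 20.0
```

```bash
python3 - <<'E'
from g import *
from m import mosaic
mosaic('c9.png',[('scene',210,200,45),('top',200,290,45)])
s=r.sense();print(s['eef_pos'],s['finger_gap'],yaw(),s['ft_force'])
E
```

```text
[0.48310552 0.34674211 0.01756789] 0.05981671046079609 -85.20185239292937 [-0.19969352  0.34822941 -0.17191565]
```

View pics/c9.png

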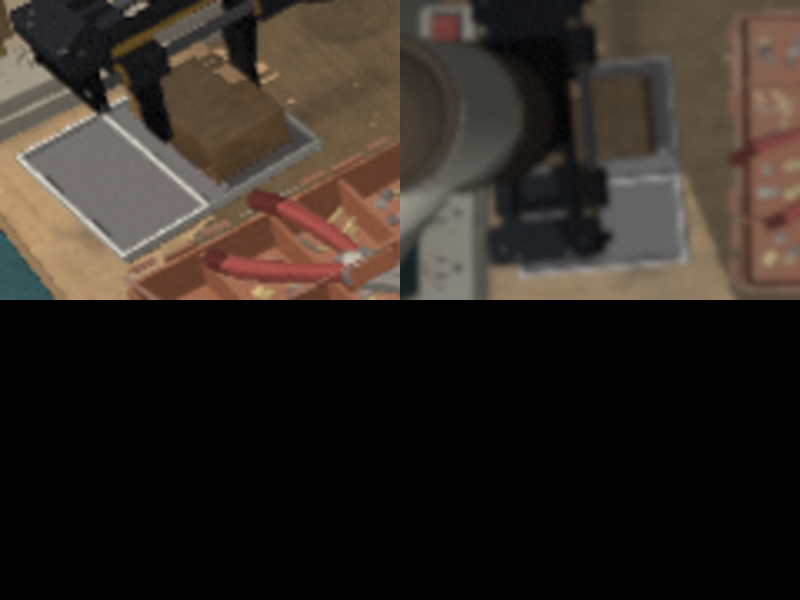

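>>> servo_tool --moves "0.5 0 0 0.002 0;0.5 0 0 0.002 0;-0.6 0 0 0.002 0;-0.7 0 0 0.002 0;-0.7 0 0 0.002 0;-0.7 0 0 -0.04 0;-0.7 0 0 -0.14 0;-0.7 0 0 -0.24 0"

```text
time_s: 21.25
eef_pos: [0.4825, 0.346, 0.1378]
eef_rot: [2.31, -2.124, 0.001]
ft_force: [1.0, 1.4, -0.5]
finger_gap: 0.0737
grip_force: 0.0
```

```bash
python3 - <<'E'
from g import *
s=r.sense();print(s['eef_pos'],s['finger_gap'],yaw(),s['ft_force'])
go(441,-48,150,10-90)
E
```

```text
[0.48250689 0.34597104 0.13776152] 0.07374487198541889 -85.19571474726865 [ 1.04785654  1.35605623 -0.45578804]
to (441, -48, 150, -80) row: [ 0.7782  0.1488 -0.0244] turn -0.115 dist 396 deg 5.2
```

>>> servo_tool --moves "-0.6 0.778 0.149 -0.03 -0.115;-0.6 0.778 0.149 -0.03 -0.115;-0.6 0.778 0.149 -0.03 -0.115;-0.6 0.778 0.149 -0.03 -0.115;-0.6 0.778 0.149 -0.03 -0.115;-0.6 0.778 0.149 -0.03 -0.115;-0.6 0.778 0.149 -0.03 -0.115;-0.6 0.778 0.149 -0.03 -0.115"

```text
time_s: 22.05
eef_pos: [0.4406, -0.0492, 0.1528]
eef_rot: [-2.406, 2.019, -0.001]
ft_force: [1.0, 0.2, 0.4]
finger_gap: 0.0695
grip_force: 0.0
```

>>> servo_tool --moves "-0.6 0 0 0 0"

```text
time_s: 22.15
eef_pos: [0.4398, -0.0513, 0.1526]
eef_rot: [2.399, -2.028, -0.0]
ft_force: [-0.0, 0.0, 0.2]
finger_gap: 0.0698
grip_force: 0.0
```

```bash
python3 - <<'E'
from g import *
from m import mosaic
mosaic('ca.png',[('scene',210,200,45),('top',200,290,45),('scene',305,305,45),('top',358,297,30)])
s=r.sense();print(s['eef_pos'],s['finger_gap'],yaw())
go(441,-48,90,-80)
go(441,-48,25,-80)
print(rect('scene','broad_tray',.008),rect('top','broad_tray',.008),rect('top','sanding_block',.034))
for c in ['scene','top']: print([(np.round(d['confidence'],2),np.round(pix2w(c,d['pixel'][1],d['pixel'][0],.003)*1000)) for d in r.spot_point(c,'sanding_block')])
E
```

```text
[ 0.44113842 -0.04824722  0.15260268] 0.06956476922601586 -80.19178996685149
to (441, -48, 90, -80) row: [-0.0006  0.0002  0.1252] turn -0.004 dist 63 deg 0.2
to (441, -48, 25, -80) row: [-6.000e-04  2.000e-04  2.552e-01] turn -0.004 dist 128 deg 0.2
[(0.89, array([200., 209.,  90.,  50.]), 'c', 446.8, 334.5, 'size', 157.4, 134.1, 'ang', 4.0)] [(0.95, array([199., 294.,  55.,  68.]), 'c', 450.1, 338.6, 'size', 155.2, 128.4, 'ang', 4.2)] [(0.72, array([194., 282.,  42.,  30.]), 'c', 483.4, 339.3, 'size', 64.2, 108.0, 'ang', 4.6)]
[(np.float64(0.8), array([480., 346.,   3.]))]
[(np.float64(0.88), array([482., 349.,   3.])), (np.float64(0.37), array([ 414., -250.,    3.]))]
```

View pics/ca.png

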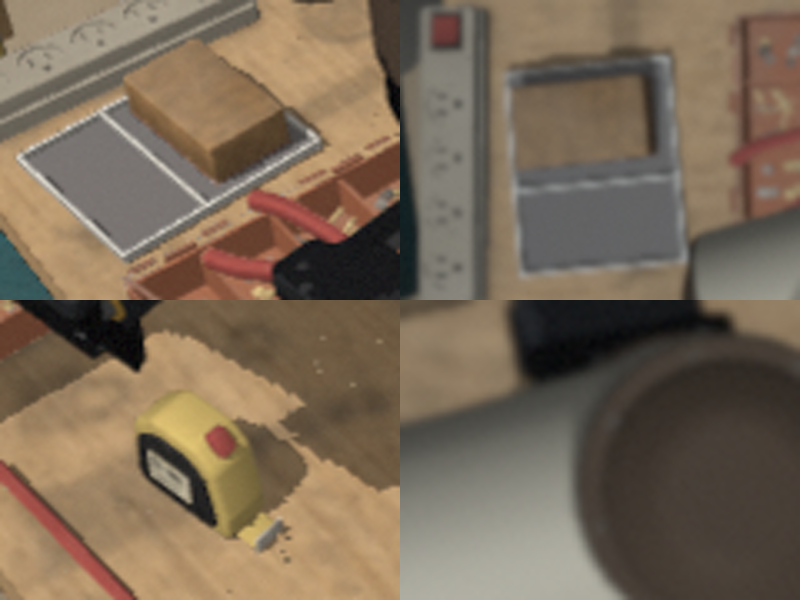

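>>> servo_tool --moves "-0.6 0 0 0.08 0;-0.6 0 0 0.15 0;-0.6 0 0 0.2 0;-0.6 0 0 0.23 0;-0.6 0 0 0.25 0;-0.6 0 0 0.25 0;-0.6 0 0 0.25 0" --grip_force 25

```text
time_s: 23.2
eef_pos: [0.4419, -0.0467, 0.0278]
eef_rot: [-2.407, 2.018, -0.001]
ft_force: [-0.7, 0.0, -0.7]
finger_gap: 0.0695
grip_force: 0.0
```

```bash
python3 - <<'E'
from g import *
from m import mosaic
f=lambda x,y,z:np.round(pix2w('top',140+(x-400)/3.333,245+y/3.333,z)[:2]*1000,1)
print('left top',f(513,125,.034),'right bot',f(655,120,.003),'rims',f(508,125,.008),f(675,120,.008),'far/near',f(580,78,.034),f(580,163,.003))
mosaic('cb.png',[('scene',305,305,45),('top',358,297,42)])
s=r.sense();print(s['eef_pos'],s['finger_gap'],yaw(),s['ft_force'])
E
```

```text
left top [480.4 391.8] right bot [482.8 293.5] rims [480.8 404.3] [482.5 277.3] far/near [514.  341.8] [451.5 350.7]
[ 0.44218111 -0.04682462  0.0283231 ] 0.0697625919068426 -79.99241896395563 [0.50383045 0.22047398 0.25617101]
```

View pics/cb.png

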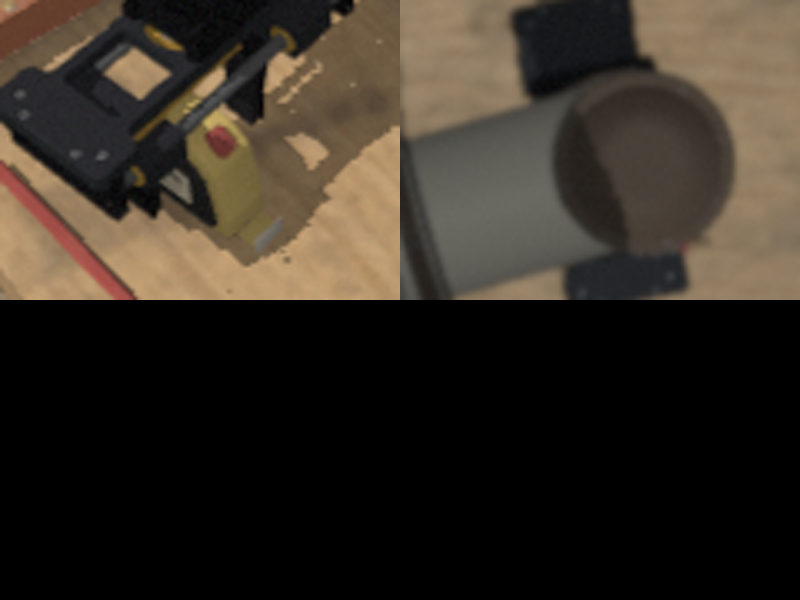

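>>> servo_tool --moves "0.8 0 0 0 0;0.8 0 0 0 0;0.8 0 0 0 0;0.8 0 0 0 0;0.8 0 0 0 0;0.8 0 0 0 0;0.8 0 0 0 0;0.8 0 0 0 0"

```text
time_s: 24.1
eef_pos: [0.4414, -0.0472, 0.0275]
eef_rot: [-2.406, 2.02, -0.0]
ft_force: [-0.4, -1.0, 1.2]
finger_gap: 0.0299
grip_force: 24.9
```

>>> servo_tool --moves "0.8 0 0 -0.02 0;0.8 0 0 -0.08 0;0.8 0 0 -0.18 0;0.8 0 0 -0.26 0;0.8 0 0 -0.26 0"

```text
time_s: 24.6
eef_pos: [0.4451, -0.0466, 0.1635]
eef_rot: [-2.4, 2.012, -0.014]
ft_force: [1.0, 0.5, -2.8]
finger_gap: 0.0298
grip_force: 24.9
```

```bash
python3 - <<'E'
from g import *
r.read_camera('scene');r.read_camera('top')
s=r.sense();print(s['eef_pos'],s['finger_gap'],yaw(),s['ft_force'])
for c in ['scene','top']:
  print([(np.round(d['confidence'],2),np.round(pix2w(c,d['pixel'][1],d['pixel'][0],s['eef_pos'][2]-.028)*1000)) for d in r.spot_point(c,'tape_measure')])
c=np.array([450.5,340]);a=np.radians(4.6);X=np.array([np.cos(a),np.sin(a)]);Y=np.array([-X[1],X[0]])
for k in (0,5,8): p=c-44*X+k*Y;print(p); go(*p,160,4.6-90)
E
```

```text
[ 0.44085091 -0.04704002  0.15814827] 0.029604172924839158 -80.06790524130244 [-0.9098037  -0.01143236 -3.5168307 ]
[]
[(np.float64(0.35), array([480., 314., 130.]))]
[406.64172935 336.47124733]
to (np.float64(406.64172934792515), np.float64(336.47124732953023), 160, -85.4) row: [-0.7676 -0.0674 -0.0076] turn 0.119 dist 385 deg -5.3
[406.24073473 341.45514172]
to (np.float64(406.24073472628083), np.float64(341.45514172181146), 160, -85.4) row: [-0.7776 -0.0684 -0.0076] turn 0.119 dist 390 deg -5.3
[406.00013795 344.44547836]
to (np.float64(406.00013795329426), np.float64(344.4454783571802), 160, -85.4) row: [-0.7836 -0.069  -0.0076] turn 0.119 dist 393 deg -5.3
```

>>> servo_tool --moves "0.8 -0.784 -0.069 0 0.119;0.8 -0.784 -0.069 0 0.119;0.8 -0.784 -0.069 0 0.119;0.8 -0.784 -0.069 0 0.119;0.8 -0.784 -0.069 0 0.119;0.8 -0.784 -0.069 0 0.119;0.8 -0.784 -0.069 0 0.119;0.8 -0.784 -0.069 0 0.119"

```text
time_s: 25.6
eef_pos: [0.4061, 0.3463, 0.1552]
eef_rot: [2.307, -2.126, 0.001]
ft_force: [0.4, 0.4, -3.2]
finger_gap: 0.0298
grip_force: 24.9
```

>>> servo_tool --moves "0.8 0 0 0.04 0;0.8 0 0 0.1 0;0.8 0 0 0.14 0;0.8 0 0 0.16 0;0.8 0 0 0.16 0"

```text
time_s: 26.1
eef_pos: [0.4064, 0.3432, 0.0748]
eef_rot: [2.304, -2.126, 0.002]
ft_force: [-0.5, -0.6, -2.4]
finger_gap: 0.0295
grip_force: 24.9
```

```bash
python3 - <<'E'
from g import *
r.read_camera('scene');r.read_camera('top')
s=r.sense();print(s['eef_pos'],s['finger_gap'],yaw(),s['ft_force'])
go(406,344.4,32,-85.4)
for c in ['scene','top']:
  print([(np.round(d['confidence'],2),np.round(pix2w(c,d['pixel'][1],d['pixel'][0],s['eef_pos'][2]-.028)*1000)) for d in r.spot_point(c,'tape_measure')])
E
```

```text
[0.40775249 0.3449426  0.07746809] 0.03009333132927513 -85.3711273151802 [-0.6223593   0.12020515 -1.93802715]
to (406, 344.4, 32, -85.4) row: [0.0008 0.0036 0.091 ] turn 0.001 dist 46 deg -0.0
[(np.float64(0.93), array([405., 322.,  49.]))]
[(np.float64(0.84), array([404., 340.,  49.]))]
```

>>> servo_tool --moves "0.8 0 0.002 0.03 0;0.8 0 0.002 0.06 0;0.8 0 0.002 0.075 0;0.8 0 0.002 0.085 0;0.8 0 0.002 0.088 0;0.8 0 0.002 0.088 0"

```text
time_s: 26.9
eef_pos: [0.4067, 0.3451, 0.0339]
eef_rot: [-2.309, 2.129, 0.0]
ft_force: [-0.0, 0.2, -1.9]
finger_gap: 0.0299
grip_force: 24.9
```

```bash
python3 - <<'E'
from g import *
from m import mosaic
mosaic('cc.png',[('scene',200,200,45),('top',200,290,45)])
s=r.sense();print(s['eef_pos'],s['finger_gap'],yaw(),s['ft_force'])
for c in ['scene','top']:
  print([(np.round(d['confidence'],2),np.round(pix2w(c,d['pixel'][1],d['pixel'][0],s['eef_pos'][2]-.028)*1000)) for d in r.spot_point(c,'tape_measure')])
E
```

```text
[0.40671615 0.34511582 0.03401619] 0.02961294874674343 -85.37603787058016 [-0.11842353 -0.88405634 -3.12555721]
[(np.float64(0.91), array([406., 327.,   6.]))]
[(np.float64(0.78), array([405., 333.,   6.]))]
```

View pics/cc.png

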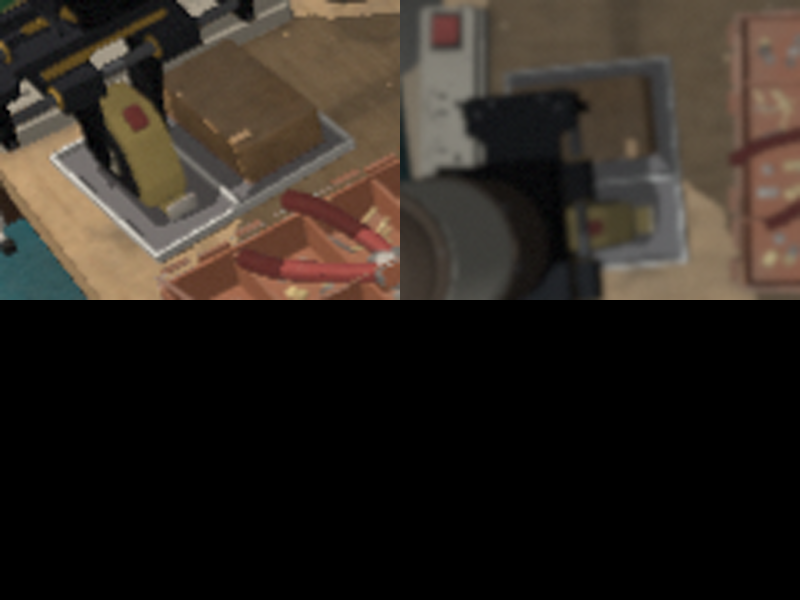

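>>> servo_tool --moves "0.8 0 0 0.003 0;0.8 0 0 0.005 0;0.8 0 0 0.005 0;0.1 0 0 0.005 0;0.1 0 0 0.005 0;0.1 0 0 0.005 0;0.1 0 0 0.005 0"

```text
time_s: 27.8
eef_pos: [0.4066, 0.345, 0.0312]
eef_rot: [-2.309, 2.13, 0.0]
ft_force: [-0.5, -0.2, 1.0]
finger_gap: 0.0386
grip_force: 0.0
```

>>> servo_tool --moves "0.1 0 0 -0.03 0;0.1 0 0 -0.08 0;0.1 0 0 -0.16 0;0.1 0 0 -0.26 0;0.1 0 0 -0.36 0;0.1 0.3 0 -0.4 0;0.1 0.4 0 -0.4 0;0.1 0.6 0 -0.4 0"

```text
time_s: 28.6
eef_pos: [0.4183, 0.1947, 0.2252]
eef_rot: [-2.309, 2.127, -0.0]
ft_force: [0.6, -1.1, 0.5]
finger_gap: 0.0389
grip_force: 0.0
```

>>> servo_tool --moves "0.1 0.2 -0.2 0 0;0.1 0.2 -0.2 0 0;0.1 0.2 -0.2 0 0;0.1 0.2 -0.2 0 0;0.1 0.2 -0.2 0 0;0.1 0.2 -0.2 0 0"

```text
time_s: 29.2
eef_pos: [0.5256, 0.1046, 0.2241]
eef_rot: [2.309, -2.129, -0.001]
ft_force: [-0.4, 0.4, 0.5]
finger_gap: 0.0396
grip_force: 0.0
```

```bash
python3 - <<'E'
from g import *
r.read_camera('scene');r.read_camera('top')
s=r.sense();print(s['eef_pos'],s['finger_gap'],s['ft_force'])
for q,z in dict(tape_measure=.067,sanding_block=.034,broad_tray=.008,small_tray=.008,fence_stop=.042,hex_nut=.016).items():
  print(q,rect('top',q,z))
  for c in ['scene','top']:
    print('  ',[(np.round(d['confidence'],2),np.round(pix2w(c,d['pixel'][1],d['pixel'][0],.003)*1000)) for d in r.spot_point(c,q)[:2]])
E
```

```text
[0.52546205 0.1050559  0.22445646] 0.03926429764588543 [-0.058943   -0.33286365 -0.65732056]
tape_measure [(0.6, array([208., 316.,  16.,   9.]), 'c', 411.1, 285.4, 'size', 6.7, 11.6, 'ang', 43.9)]
   [(np.float64(0.89), array([403., 325.,   3.]))]
   [(np.float64(0.65), array([409., 342.,   3.]))]
sanding_block [(0.55, array([214., 312.,  28.,  30.]), 'c', 404.4, 298.2, 'size', 54.7, 66.1, 'ang', 4.4)]
   [(np.float64(0.56), array([475., 346.,   3.]))]
   []
broad_tray [(0.88, array([215., 314.,  25.,  26.]), 'c', 403.4, 303.4, 'size', 55.9, 65.0, 'ang', 3.7)]
   [(np.float64(0.85), array([449., 335.,   3.]))]
   []
small_tray [(0.73, array([435., 288.,  38.,  67.]), 'c', 454.5, -249.8, 'size', 154.3, 81.1, 'ang', 6.0)]
   [(np.float64(0.57), array([ 451., -251.,    3.])), (np.float64(0.53), array([454., 338.,   3.]))]
   [(np.float64(0.74), array([ 456., -248.,    3.]))]
fence_stop [(0.78, array([434., 272.,  22.,  16.]), 'c', 492.7, -242.2, 'size', 37.2, 58.1, 'ang', 5.7)]
   [(np.float64(0.61), array([ 494., -243.,    3.]))]
   [(np.float64(0.62), array([ 489., -247.,    3.]))]
hex_nut [(0.62, array([434., 305.,  10.,  12.]), 'c', 417.8, -246.7, 'size', 27.3, 24.4, 'ang', 88.5)]
   [(np.float64(0.77), array([ 414., -253.,    3.])), (np.float64(0.26), array([ 454., -253.,    3.]))]
   [(np.float64(0.57), array([ 414., -251.,    3.]))]
```

>>> servo_tool --moves "0.1 0.3 0.17 0 0;0.1 0.3 0.17 0 0;0.1 0.3 0.17 0 0;0.1 0.3 0.17 0 0;0.1 0.3 0.17 0 0;0.1 0.3 0.17 0 0"

```text
time_s: 30.8
eef_pos: [0.4537, -0.0523, 0.2246]
eef_rot: [-2.307, 2.131, -0.001]
ft_force: [0.4, 0.4, 0.7]
finger_gap: 0.0391
grip_force: 0.0
```

```bash
python3 - <<'E'
from g import *
r.read_camera('scene');r.read_camera('top')
for q,z in dict(tape_measure=.067,sanding_block=.034,broad_tray=.008).items():
  print(q,rect('top',q,z),rect('top',q,.02),rect('scene',q,.03))
  for c in ['scene','top']:
    print('  ',[(np.round(d['confidence'],2),np.round(pix2w(c,d['pixel'][1],d['pixel'][0],.003)*1000)) for d in r.spot_point(c,q)[:2]])
E
```

```text
tape_measure [(0.84, array([196., 313.,  38.,  17.]), 'c', 407.6, 326.7, 'size', 83.7, 37.4, 'ang', 89.4)] [(0.84, array([196., 313.,  38.,  17.]), 'c', 404.9, 340.0, 'size', 87.5, 39.1, 'ang', 89.4)] [(0.64, array([181., 203.,  32.,  36.]), 'c', 402.4, 334.6, 'size', 135.3, 46.0, 'ang', 78.2)]
   [(np.float64(0.81), array([402., 321.,   3.]))]
   [(np.float64(0.92), array([402., 335.,   3.]))]
sanding_block [(0.61, array([399., 217., 101.,  21.]), 'c', 632.0, -160.2, 'size', 248.2, 48.8, 'ang', 87.1), (0.6, array([193., 281.,  42.,  29.]), 'c', 483.7, 340.1, 'size', 63.9, 106.6, 'ang', 3.8)] [(0.61, array([399., 217., 101.,  21.]), 'c', 634.2, -162.7, 'size', 251.4, 49.5, 'ang', 87.1), (0.6, array([193., 281.,  42.,  29.]), 'c', 483.9, 344.1, 'size', 64.8, 108.0, 'ang', 3.8)] [(0.65, array([208., 189.,  47.,  44.]), 'c', 477.7, 331.6, 'size', 72.6, 130.5, 'ang', 2.7)]
   [(np.float64(0.66), array([477., 343.,   3.]))]
   [(np.float64(0.72), array([645., -41.,   3.])), (np.float64(0.71), array([479., 348.,   3.]))]
broad_tray [(0.82, array([200., 296.,  55.,  67.]), 'c', 449.9, 338.3, 'size', 155.3, 129.1, 'ang', 4.4)] [(0.82, array([200., 296.,  55.,  67.]), 'c', 450.1, 335.0, 'size', 153.6, 127.7, 'ang', 4.4)] [(0.71, array([195., 208.,  79.,  52.]), 'c', 424.4, 308.6, 'size', 122.5, 129.3, 'ang', 4.9)]
   [(np.float64(0.9), array([447., 336.,   3.]))]
   [(np.float64(0.97), array([445., 333.,   3.]))]
```

```bash
python3 -c "
from plant import r
print(r.finish_job())"
```

```text
the job is handed in; nothing more can be done
None
```

I made up both kits and handed the job in after about 31 s; `finish_job` gave no verdict, but the last camera measurements put all four things in their bays within tolerance and the tape measure upright.

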